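# Take the spun tube out of the centrifuge and hold it upright over the rack

## Robot

A 7-joint arm with a two-finger parallel gripper is mounted at the origin on the work surface. World frame = base frame: x ahead of the robot, y to its left, z up, the work surface at z = 0. Lengths are in m, angles in rad, forces in N, time in s.
With the tool pointing down it reaches from about 0.425 to 1.025 m from the base axis. Payload 9.4 kg.
Tool frame: the origin (TCP) lies midway between the tips of the shut fingers; the grasp point (between the pads) lies 19 mm behind it; z points along the fingers, y is the line along which they close (so a half turn about z gives the same grasp; the last joint's range is limited). The gripper opens to 85 mm and grips with 20 to 120 N. Pads are 22 mm wide; open, the fingers measure 114 mm over their backs; the gripper's body (76 mm by 85 mm) begins 54 mm behind the grasp point. The pads swing forward as they close: fully open they stand 13 mm farther back than shut.
Start: joints at [1.048, 0.599, -0.003, 1.599, 0.002, 0.943, -0.08], TCP at [0.313, -0.654, 0.231] pointing down, gripper open.
Joint ranges: [-2.57, 2.57], [-0.35, 1.97], [-1.29, 1.29], [0.11, 2.56], [-1.05, 4.19], [0.11, 1.86], [-2.63, 2.63]. Speed limits (rad/s): [2.22, 2.22, 3.01, 3.01, 3.14, 3.14, 3.14].

## Interface

Orientations are given as a unit quaternion [w, x, y, z].
In Python, from plant import arm, hand, planner, imaging, order, spotter gives the robot as it stands. Calls block until the motion is done:
- arm.move_ptp(position, orientation): joint-space move of the TCP to a pose.
- arm.movel(position, frame=None, speed=0.15, threshold=None): straight line of the TCP; frame=None keeps the orientation; speed is the mean speed in m/s. With threshold (N) it stops when the force on the tool has changed by that much, and returns True; else False.
- arm.set_joints(angles): joint-space move.
- hand.gripper_open() and hand.grasp(squeeze=None): open the fingers fully, or close them until they stop; squeeze is the grip in N (None keeps the last).
- arm.pause(seconds).
- planner.solve_ik(position, orientation): joint angles nearest the present ones, or None.
- imaging.read_camera(name): name is "scene" or "top"; returns a dict with "img" (480x640x3 uint8, red, green, blue), "fov_y" (degrees; the focal length in pixels is half the picture's height over the tangent of half this angle, whatever the lens; pixels are square), "cx", "cy" (the principal point, pixels), "eye" and "rotation" of the camera in the world. Camera axes: x right, y down, z forward; pixel columns grow to the right and rows downward; lengths in m; the calibration is good to about 2 mm. A picture is of the moment at which its call begins. There is no depth.
A pose or a line that the arm cannot do raises arm.MotionError and nothing moves.
- order.hand_in(): hands the job in; it is judged then, once.
Trained networks look in a picture, given as the dict that the camera call returned (one of the last four; its "shot" number tells which), for a name from the list of things; names that differ only in an ending like _2 or _b are one class to them, and where a whole thing is asked for, a point or a joint stands for the part that bears it (a point fixed in the world has none). Each returns a list of dicts, best first, with "confidence" (0 to 1); they miss things now and then, are a little off and sometimes report something else, mostly with a low value. They report only what shows in the picture. A call takes as long as a camera call.
- spotter.find_in(picture, label): "box" ([left, top, right, bottom] in pixels, round what is visible of it).
- spotter.outline_of(picture, label): "region" (480x640 bool, what is visible of it) and "box" ([left, top, right, bottom] in pixels, round what is visible of it).
- spotter.landmark_of(picture, label): "uv" ([column, row] in pixels: a listed point, or the origin of a listed thing).
Readings, each from a call of its own:
- arm.get_t(): time.
- arm.get_q(): joint angles.
- arm.get_joint_vel(): joint speeds.
- arm.get_effort(): joint torques, N m.
- arm.get_tcp_pos(): TCP position.
- arm.get_eef_rot(): TCP orientation.
- arm.get_force(): force on the tool from outside, world axes, zero at the start.
- arm.get_moment(): the same for the moment, N m.
- arm.get_width(): finger opening in m.
- arm.get_gripper_force(): force on a finger pad.
Only numpy, scipy, OpenCV 4.12 (cv2) and the standard library are available. Lean on these libraries where they do the work, as an engineer would, in place of code of your own. Each camera call takes 0.05 s, during which the arm holds its last target. There are 200 camera calls.

## Task

First stand the empty tube rack upright on the bench in the gap between the centrifuge and the gel tank, about half way across and opposite the middle of the tank, touching neither, and let go of it. Then take the tube on the far side of the rotor (the side away from you) by its cap, draw it straight out of its slanted hole, turn it fully upright with the cap on top and hold it still in the gripper over the rack, clear above it, so that I can check the pellet: finish while holding it there, and do not set it down. Leave the balance tube on the near side of the rotor and the two bottles alone, and never tip the spun tube flat.

Things in the scene. Friction and masses are not known exactly. Their poses are not given: they have to be found in the camera images.
- centrifuge: white round bench centrifuge, fixed, 204 mm across, 115 mm high at the rim of its open bowl. Origin: on the bench under the rotor's axis; x points from the control panel (62 mm high, sloped top to 85 mm, reaching 130 mm to -x, your side) to the lid's hinge. The clear lid stands beyond the hinge (x over 105 mm), up to 320 mm high. The black rotor in the bowl stays still; its hub is 124 mm high
- rotor_mouth (a point): centre of the mouth of the rotor's far (+x) hole, 36 mm from the axis, at height 122 mm, where the spun tube's cap rests. The rotor has 4 such metal-lined holes, slanted 45 degrees: a tube leans with its cap in and up towards the axis, its bottom out and down. Only the far and near (-x) holes hold tubes; the side ones are empty
- tube: the spun tube in the far hole: clear 5 ml tube, conical bottom, white ribbed screw cap, 16 g. 61 mm long, body 16.6 mm thick, cap 22 mm across and 13 mm high (48 to 61 mm from the bottom), all above the mouth. Origin: centre of its bottom end; z runs along the tube to the cap. It slides freely in its hole (0.6 mm play, 48 mm of tube inside)
- tube_cap (a point): centre of the top of the spun tube's cap, 61 mm from its bottom end
- balance_tube: the counterweight tube, the same kind of tube, in the near hole of the rotor. Origin: centre of its bottom end; z towards its cap
- rack: white plastic tube rack, loose, a block 58 mm (its x) by 84 mm (its y) by 46 mm high with six round holes in the top, empty, 160 g. Origin: centre of its underside; z up
- gel_tank: clear and orange open gel electrophoresis tank, fixed to the bench, 250 mm (its x) by 150 mm (its y) by 72 mm high, with two brass posts that reach 80 mm. Origin: centre of its underside
- wash_bottle: white squeeze bottle with a bent spout, 68 mm in diameter and 210 mm high, loose, standing beyond the work on one side. Origin: centre of its underside
- reagent_bottle: glass reagent bottle with a screw cap, 64 mm in diameter and 125 mm high, loose, standing beyond the work on the other side. Origin: centre of its underside

How it is judged:
On the way, in this order (a step that is already met when the one before it is completed fails the run):
1. the rack stands in the gap between the centrifuge and the gel tank, released (horizontal distance between rack and centrifuge below 0.265 m and horizontal distance between rack and gel_tank below 0.24 m and x of rack in the frame of gel_tank between -0.05 and 0.05 m and angle between rack's own z axis and vertical below 0.1 rad and height (world z) of rack below 0.006 m and linear speed of rack below 0.02 m/s and contact force between rack and centrifuge below 0.05 N and contact force between rack and gel_tank below 0.05 N and contact force between the fingers and rack below 0.05 N), for 0.3 s.
2. the spun tube is drawn out of its hole, held in the gripper (distance between tube_cap and rotor_mouth above 0.062 m and contact force between the fingers and tube above 0.5 N and contact force between tube and centrifuge below 0.05 N), for 0.1 s.
At the end, for the whole second after the job is handed in: Gripper holds the spun tube still, upright within 11 deg, bottom 60 mm or more above the bench and within 45 mm of the rack's centre in plan. Rack upright in the gap: within 50 mm of opposite the tank's middle, centre within 240 mm of the tank's and 265 mm of the centrifuge's, touching neither (contact force between the fingers and tube above 0.5 N and angle between tube's own z axis and vertical below 0.2 rad and height (world z) of tube above 0.06 m and horizontal distance between tube and rack below 0.045 m and linear speed of tube below 0.03 m/s and contact force between each of tube, the arm and rack below 0.05 N and contact force between each of tube, rack and centrifuge below 0.05 N and contact force between each of tube, rack and gel_tank below 0.05 N and horizontal distance between rack and centrifuge below 0.265 m and horizontal distance between rack and gel_tank below 0.24 m and x of rack in the frame of gel_tank between -0.05 and 0.05 m and angle between rack's own z axis and vertical below 0.1 rad and height (world z) of rack below 0.006 m and linear speed of rack below 0.02 m/s and distance between balance_tube and centrifuge below 0.13 m); the arm keeps its last pose, push and grip.
It fails at once if the spun tube is tipped flat (more than 70 degrees from upright) (angle between tube's own z axis and vertical above 1.22 rad).
It fails at once if the balance tube is pulled out or disturbed (moved over 15 mm) (distance of balance_tube from where it was at the start of the episode above 0.015 m).
It fails at once if the wash bottle or the reagent bottle is disturbed (moved over 20 mm) (distance of any of wash_bottle, reagent_bottle from where it was at the start of the episode above 0.02 m).
It also fails if it takes over 72 s, if anything falls off the work surface, if the arm or the gripper's body presses on something with over 40 N, if the wrist force passes 120 N, or if a joint passes its speed limit or range.

## Working session

There is one attempt and no reset: what is moved stays moved. The work goes in short steps, each a Python script; the robot and the scene stay as the last script left them, time stands still between calls to the robot, and variables do not carry over. Pictures are saved under pics/ and viewed, at most 10 in all, crops included, and the job is handed in when it is done.

```bash
ls; mkdir -p pics; cat > h.py <<'E'
import numpy as np, cv2
from plant import arm, hand, planner, imaging, order, spotter
from scipy.spatial.transform import Rotation as R
def K(c):
    f=240/np.tan(np.radians(c["fov_y"])/2); return f,c["cx"],c["cy"]
def rot(c):
    r=np.array(c["rotation"],float)
    return r if r.shape==(3,3) else R.from_quat(r[[1,2,3,0]]).as_matrix()
def ray(c,uv):
    f,cx,cy=K(c); d=np.array([(uv[0]-cx)/f,(uv[1]-cy)/f,1.]); return np.array(c["eye"]),rot(c)@d
def at_z(c,uv,z):
    e,d=ray(c,uv); return e+d*(z-e[2])/d[2]
def proj(c,p):
    f,cx,cy=K(c); q=rot(c).T@(np.array(p)-c["eye"]); return np.array([cx+f*q[0]/q[2],cy+f*q[1]/q[2]])
def tri(cs,uvs):
    A=np.zeros((3,3));b=np.zeros(3)
    for c,u in zip(cs,uvs):
        e,d=ray(c,u); d=d/np.linalg.norm(d); P=np.eye(3)-np.outer(d,d); A+=P;b+=P@e
    return np.linalg.solve(A,b)
def save(c,n): cv2.imwrite(f"pics/{n}.png",c["img"][:,:,::-1])
def quat(m):
    q=R.from_matrix(m).as_quat(); return [q[3],q[0],q[1],q[2]]
E
python3 - <<'E'
from h import *
np.set_printoptions(precision=4,suppress=True)
cs={n:imaging.read_camera(n) for n in("scene","top")}
for n,c in cs.items(): save(c,n+"0"); print(n,c["fov_y"],c["cx"],c["cy"],np.array(c["eye"]),rot(c).tolist(),[k for k in c])
for l in ["centrifuge","rotor_mouth","tube","tube_cap","balance_tube","rack","gel_tank","wash_bottle","reagent_bottle"]:
    u=[];
    for n,c in cs.items():
        r=spotter.landmark_of(c,l); print(l,n,[(np.round(x["uv"],1),round(x["confidence"],2)) for x in r[:2]]); 
        b=spotter.find_in(c,l); print('   box',[(np.round(x["box"],0),round(x["confidence"],2)) for x in b[:2]])
        if r:u.append((c,r[0]["uv"]))
    if len(u)==2: print("   tri",tri(*zip(*u)), at_z(*u[0],0),at_z(*u[1],0))
print(arm.get_eef_rot(),arm.get_t(),arm.get_width())
E
```

```text
pics
plant.py
scene 56.503858377556504 317.3169242681265 244.0305927641873 [0.8523 0.59   0.7276] [[-0.9245136794238246, 0.2598044804623161, -0.27888364686716255], [0.3811022189717602, 0.6415507826446202, -0.6657129200960997], [0.005962822571795479, -0.721743877854036, -0.6921345386030059]] ['img', 'fov_y', 'cx', 'cy', 'eye', 'rotation', 'shot']
top 51.526235943542645 319.6036240120871 242.85496482572987 [0.4635 0.0087 1.104 ] [[0.0026213972434855058, -0.9920498598942357, 0.12581813764445846], [-0.9999302580764226, -0.004049264827579198, -0.011094252456826083], [0.011515522554860803, -0.1257802804027093, -0.9919912871603788]] ['img', 'fov_y', 'cx', 'cy', 'eye', 'rotation', 'shot']
centrifuge scene [(array([355.2, 269.4]), 0.92)]
   box [(array([242., 156., 427., 301.]), 0.79)]
centrifuge top [(array([319.2, 286. ]), 0.9)]
   box [(array([271., 148., 382., 346.]), 0.8)]
   tri [ 0.5091 -0.0041 -0.003 ] [ 0.5121 -0.0028  0.    ] [ 0.5073 -0.003   0.    ]
rotor_mouth scene [(array([342.4, 234.4]), 0.77)]
   box [(array([242., 158., 423., 303.]), 0.82), (array([341., 226., 352., 237.]), 
[... 1193 characters left out ...]
 0.5324 -0.3826  0.    ] [ 0.5416 -0.3938  0.    ]
wash_bottle scene [(array([229.8, 227.9]), 0.6)]
   box [(array([195., 158., 244., 236.]), 0.63)]
wash_bottle top [(array([423.9, 186. ]), 0.89)]
   box [(array([413., 140., 451., 203.]), 0.76)]
   tri [ 0.7352 -0.2408  0.0012] [ 0.7355 -0.2426  0.    ] [ 0.735  -0.2408  0.    ]
reagent_bottle scene [(array([230. , 229.1]), 0.73), (array([290.2, 400.6]), 0.59)]
   box [(array([269., 357., 311., 417.]), 0.65)]
reagent_bottle top [(array([213.3, 177.1]), 0.83)]
   box [(array([193., 156., 227., 194.]), 0.65)]
   tri [0.7307 0.156  0.3187] [ 0.7362 -0.2381  0.    ] [0.753  0.2381 0.    ]
[-0.      0.9753  0.2211 -0.    ] 1.9 0.08557672554383236
```

View pics/top0.png

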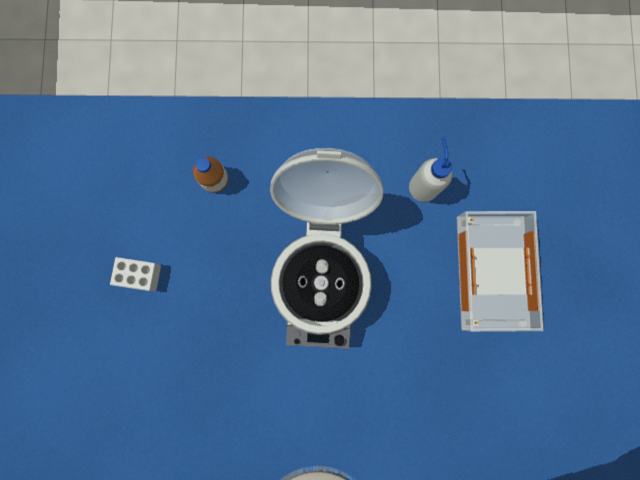

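View pics/scene0.png

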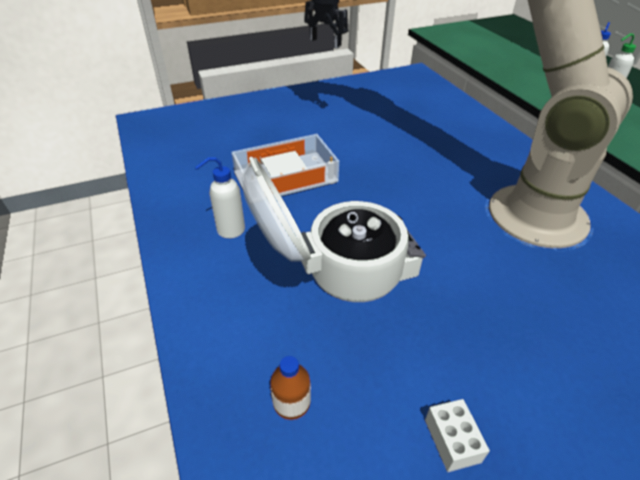

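Top view: rack at about (135,274), centrifuge hub at (321,283), far cap (322,266), near cap (320,298) and tank at (500,271). The gap between them is free. Next I'll fit the poses more precisely.

```bash
cat >> h.py <<'E'
from scipy.optimize import minimize
def hullmask(c,P):
    m=np.zeros((480*4,640*4),np.uint8)
    uv=np.array([proj(c,p) for p in P]); h=cv2.convexHull(np.round((uv+.5)*4).astype(np.int32))
    cv2.fillConvexPoly(m,h,1); return cv2.resize(m.astype(np.float32),(640,480),interpolation=cv2.INTER_AREA)
def box(sx,sy,h): return np.array([[a*sx/2,b*sy/2,z] for a in(-1,1) for b in(-1,1) for z in(0,h)])
def fit(views,pts,x0):
    def cost(p):
        c,s=np.cos(p[2]),np.sin(p[2]); Q=pts@np.array([[c,s,0],[-s,c,0],[0,0,1]])+[p[0],p[1],0]
        return -sum(np.minimum(m:=hullmask(cam,Q),M).sum()/np.maximum(m,M).sum() for cam,M in views)/len(views)
    r=minimize(cost,x0,method="Nelder-Mead",options=dict(initial_simplex=np.array(x0)+np.array([[0,0,0],[.01,0,0],[0,.01,0],[0,0,.12]]),xatol=1e-4,fatol=1e-5)); return r.x,-r.fun
E
python3 - <<'E'
from h import *
np.set_printoptions(precision=4,suppress=True)
s=imaging.read_camera("scene");t=imaging.read_camera("top")
def M(c,l): return spotter.outline_of(c,l)[0]["region"].astype(np.float32)
mt,ms=M(t,"rack"),M(s,"rack")
for v in([(t,mt),(s,ms)],[(t,mt)],[(s,ms)]):print("rack",fit(v,box(.058,.084,.046),[.528,.398,0.1]))
print("tank",fit([(t,M(t,"gel_tank"))],box(.25,.15,.072),[.536,-.391,0.]))
def crop(c,u,v,w,h,k): return cv2.resize(c["img"][v:v+h,u:u+w],None,fx=k,fy=k,interpolation=cv2.INTER_CUBIC)
a=np.hstack([crop(t,271,228,100,120,4),crop(s,310,195,100,120,4)])
cv2.imwrite("pics/crop.png",a[:,:,::-1])
# white blobs inside bowl
for n,c,(u0,v0,u1,v1) in(("t",t,(290,255,355,310)),("s",s,(335,208,386,245))):
    g=cv2.cvtColor(c["img"],cv2.COLOR_RGB2GRAY)[v0:v1,u0:u1]
    N,_,st,ce=cv2.connectedComponentsWithStats((g>120).astype(np.uint8))
    print(n,[(st[i,4],st[i,2:4],ce[i]+[u0,v0]) for i in range(1,N) if st[i,4]>8])
E
```

```text
rack (array([ 0.5322,  0.3956, -0.1435]), np.float64(0.957831621170044))
rack (array([ 0.5316,  0.3945, -0.1448]), np.float64(0.9659594893455505))
rack (array([ 0.5331,  0.3964, -0.1432]), np.float64(0.9716514945030212))
tank (array([ 0.5401, -0.387 ,  0.0066]), np.float64(0.9787482619285583))
t [(np.int32(10), array([4, 4], dtype=int32), array([353., 256.])), (np.int32(129), array([12, 13], dtype=int32), array([321.4574, 266.0233])), (np.int32(156), array([14, 14], dtype=int32), array([320.5962, 282.3654])), (np.int32(35), array([ 9, 12], dtype=int32), array([339.3143, 283.    ])), (np.int32(125), array([11, 14], dtype=int32), array([319.824, 298.232]))]
s [(np.int32(200), array([51, 11], dtype=int32), array([362.91, 210.53])), (np.int32(44), array([11, 11], dtype=int32), array([351.8636, 216.8409])), (np.int32(124), array([14, 13], dtype=int32), array([373.5645, 222.8871])), (np.int32(104), array([12, 12], dtype=int32), array([344.6442, 229.8942])), (np.int32(144), array([13, 13], dtype=int32), array([359.0972, 231.6458]))]
```

View pics/crop.png

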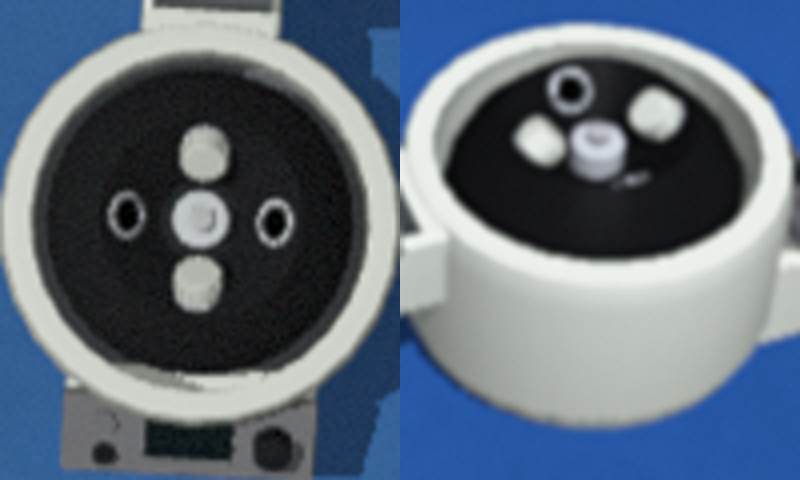

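```bash
cat >> h.py <<'E'
def down(yaw,flip=1):
    y=flip*np.array([np.cos(yaw),np.sin(yaw),0]); z=np.array([0,0,-1.]); return quat(np.column_stack([np.cross(y,z),y,z]))
def tubeq(az,tilt,flip=1): # tool z leans ahead by tilt from down, towards azimuth az; y horizontal
    z=np.array([np.cos(az)*np.sin(tilt),np.sin(az)*np.sin(tilt),-np.cos(tilt)]); y=flip*np.array([-np.sin(az),np.cos(az),0]); return quat(np.column_stack([np.cross(y,z),y,z]))
E
python3 - <<'E'
from h import *
np.set_printoptions(precision=4,suppress=True)
s=imaging.read_camera("scene");t=imaging.read_camera("top")
for c,f,n,h in((t,(321.46,266.02),(319.82,298.23),(320.6,282.4)),(s,(344.64,229.89),(373.56,222.89),(359.1,230))):
    F,N=at_z(c,f,.1266),at_z(c,n,.1266); d=F-N; print(F,N,(F+N)/2,np.linalg.norm(d),np.arctan2(d[1],d[0]),at_z(c,h,.122))
print(tri((t,s),((321.46,266.02),(344.64,229.89))),tri((t,s),((319.82,298.23),(373.56,222.89))))
for f in(1,-1):
    for nm,p,q in(("rack",(.532,.3955,.012),down(-.1435,f)),("place",(.54,-.208,.012),down(.0066,f)),("cap",(.545,-.003,.124),tubeq(-.03,np.pi/4,f)),("end",(.54,-.208,.25),tubeq(-.03,0,f)),("endy",(.54,-.208,.25),tubeq(-.5,0,f))):
        print(f,nm,planner.solve_ik(p,q))
E
```

```text
[ 0.5415 -0.006   0.1266] [ 0.4784 -0.0029  0.1266] [ 0.51   -0.0045  0.1266] 0.06314945631326786 -0.04861610463551832 [ 0.5095 -0.0045  0.122 ]
[ 0.5436 -0.0054  0.1266] [ 0.4796 -0.0026  0.1266] [ 0.5116 -0.004   0.1266] 0.06401880447543523 -0.04332965939507556 [0.5142 0.0014 0.122 ]
[ 0.5422 -0.0064  0.1251] [ 0.4788 -0.0032  0.1258]
1 rack [-0.4996  0.8228 -0.3553  1.8654  0.5144  0.5449 -1.3405]
1 place [ 0.3799  0.7479 -0.1642  2.0736  0.3354  0.3446 -0.0513]
1 cap None
1 end [ 0.7915  0.4955 -0.7534  1.8892  0.4208  0.9213  1.3781]
1 endy [ 0.7117  0.4661 -0.6288  1.8938  0.3467  0.8915  0.9832]
-1 rack [-0.1005  1.0909 -1.109   1.8388  1.1657  1.0433  1.2846]
-1 place [ 0.0366  0.7825  0.3557  2.0963 -0.7165  0.3832 -2.1614]
-1 cap None
-1 end [ 0.2139  0.4022  0.0774  1.925  -0.0416  0.8159 -1.2872]
-1 endy [ 0.1103  0.4074  0.2225  1.9315 -0.1204  0.8154 -1.6729]
```

```bash
python3 - <<'E'
from h import *
np.set_printoptions(precision=2,suppress=True,linewidth=150)
az=-.046
def q_(az,tilt,roll):
    a=R.from_quat(np.array(tubeq(az,tilt))[[1,2,3,0]])*R.from_euler('z',roll,degrees=True); q=a.as_quat(); return [q[3],*q[:3]]
for nm,p in(("cap",(.546,-.006,.124)),("pull",(.546-.06,-.004,.184)),("end",(.54,-.208,.24))):
  for tilt in range(-50,51,10):
    print(nm,tilt,[(r,planner.solve_ik(p,q_(az,np.radians(tilt),r))) if tilt in(40,) and r in(0,180) else (r,planner.solve_ik(p,q_(az,np.radians(tilt),r)) is not None) for r in(0,30,60,90,120,150,180,210,240,270,300,330)])
E
```

```text
cap -50 [(0, True), (30, True), (60, True), (90, True), (120, True), (150, True), (180, True), (210, True), (240, True), (270, True), (300, True), (330, True)]
cap -40 [(0, True), (30, True), (60, True), (90, True), (120, True), (150, True), (180, True), (210, True), (240, True), (270, True), (300, True), (330, True)]
cap -30 [(0, True), (30, True), (60, True), (90, True), (120, True), (150, True), (180, True), (210, True), (240, True), (270, True), (300, True), (330, True)]
cap -20 [(0, True), (30, True), (60, True), (90, True), (120, True), (150, True), (180, True), (210, True), (240, True), (270, True), (300, True), (330, True)]
cap -10 [(0, True), (30, True), (60, True), (90, True), (120, True), (150, True), (180, True), (210, True), (240, True), (270, True), (300, True), (330, True)]
cap 0 [(0, True), (30, True), (60, True), (90, True), (120, True), (150, True), (180, True), (210, True), (240, True), (270, True), (300, True), (330, True)]
cap 10 [(0, True), (30, True), (60, True), (90, True), (120, True), (150, True), (180, True), (210, True), (240, True), (270, True), (300, Tru
[... 3619 characters left out ...]
), (90, True), (120, True), (150, True), (180, True), (210, True), (240, True), (270, True), (300, True), (330, True)]
end 30 [(0, True), (30, True), (60, True), (90, True), (120, True), (150, True), (180, True), (210, False), (240, True), (270, True), (300, True), (330, True)]
end 40 [(0, array([ 1.18,  0.5 , -1.07,  2.37,  2.23,  0.33, -0.31])), (30, True), (60, True), (90, True), (120, True), (150, True), (180, array([ 1.07,  0.44, -0.9 ,  2.37,  2.52,  0.26,  2.53])), (210, True), (240, True), (270, True), (300, True), (330, True)]
end 50 [(0, True), (30, True), (60, True), (90, True), (120, True), (150, True), (180, True), (210, True), (240, True), (270, True), (300, True), (330, True)]
```

```bash
python3 - <<'E'
from h import *
np.set_printoptions(precision=3,suppress=True)
g=down(-.1435); p=down(.0066)
arm.move_ptp([.42,-.2,.40],down(0)); arm.move_ptp([.43,.15,.40],down(0))
arm.move_ptp([.532,.3955,.12],g); print(arm.get_t())
arm.movel([.532,.3955,.012],speed=.12)
hand.grasp(40); print("w",arm.get_width(),arm.get_gripper_force(),arm.get_t(),arm.get_force())
arm.movel([.532,.3955,.10]); print("w",arm.get_width(),arm.get_tcp_pos(),arm.get_force(),arm.get_t())
c=imaging.read_camera("scene");save(c,"lift")
E
```

```text
6.8
w 0.05708730249385544 43.901495933532715 8.225 [ 0.331 -1.606  6.605]
w 0.05743921263437525 [0.532 0.395 0.099] [ 0.128 -0.9   -2.022] 8.9583
```

View pics/lift.png

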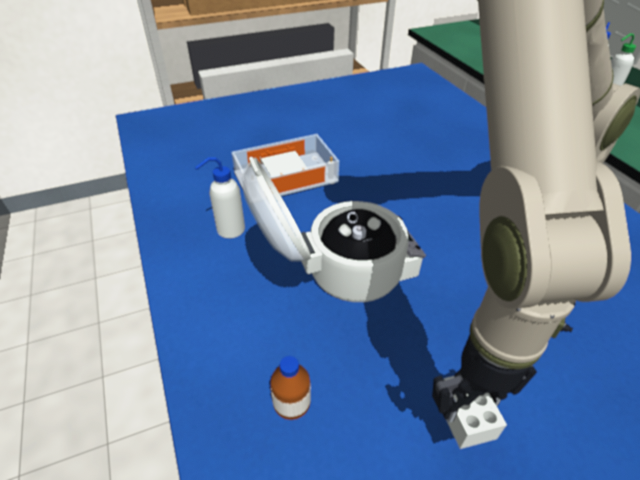

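The rack is gripped and level at about (475,420). Now I'll carry it round on the near side of the lid.

```bash
python3 - <<'E'
from h import *
np.set_printoptions(precision=3,suppress=True)
p=down(.0066)
arm.movel([.47,.3,.30],speed=.25); 
arm.move_ptp([.43,.12,.32],p); arm.move_ptp([.43,-.2,.30],p)
arm.movel([.54,-.208,.16],p,speed=.2)
arm.movel([.54,-.208,.03],speed=.12)
print(arm.movel([.54,-.208,.009],speed=.02,threshold=4),arm.get_tcp_pos(),arm.get_force())
hand.gripper_open(); print(arm.get_t(),arm.get_tcp_pos())
arm.movel([.54,-.208,.25],speed=.2)
arm.movel([.43,-.2,.32],speed=.3); print(arm.get_t())
s=imaging.read_camera("scene");t=imaging.read_camera("top");save(t,"placed")
for n,c in(("t",t),("s",s)):
  r=spotter.outline_of(c,"rack")
  if r: print(n,fit([(c,r[0]["region"].astype(np.float32))],box(.058,.084,.046),[.54,-.208,0]))
az=-.046;A=np.array([.5107,-.0043,0]);e=np.array([np.cos(az),np.sin(az),0]);k=np.array([0,0,1]);d=(k-e)/2**.5
m=A+.036*e+.122*k; q=tubeq(az,np.radians(30)); q2=tubeq(az,np.radians(30),-1)
for qq in(q,q2):
  for s_ in(.004,.03,.06,.10): print(planner.solve_ik(m+s_*d,qq))
E
```

```text
True [ 0.54  -0.208  0.013] [-0.027  0.046  7.797]
15.5417 [ 0.539 -0.208  0.012]
17.4667
t (array([ 0.541, -0.209, -0.004]), np.float64(0.937124490737915))
s (array([ 0.541, -0.207, -0.083]), np.float64(0.7575144171714783))
[ 0.575  0.737 -1.094  2.452  1.944  0.827 -0.515]
[ 0.579  0.668 -1.093  2.478  1.919  0.778 -0.529]
[ 0.335  0.457 -0.694  2.517  2.117  0.5   -0.766]
[ 0.173  0.322 -0.472  2.553  2.201  0.357 -0.873]
[ 0.11   0.53  -0.367  2.479  2.455  0.461  2.073]
[ 0.104  0.475 -0.367  2.505  2.428  0.432  2.084]
[ 0.098  0.408 -0.367  2.531  2.384  0.393  2.11 ]
None
```

View pics/placed.png

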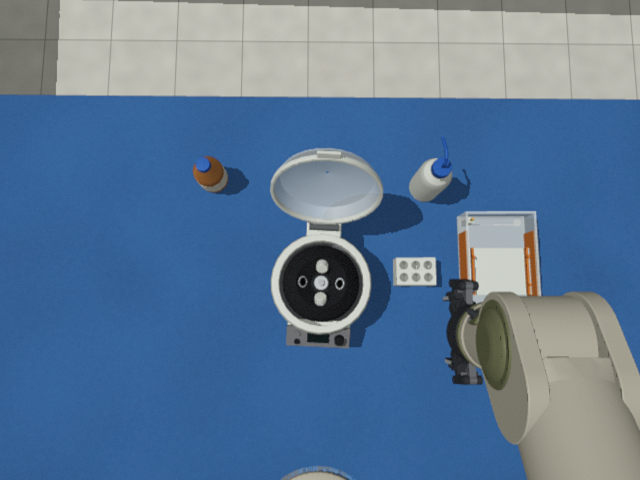

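Rack stands at (415,271), clear of both neighbours. Now the approach to the cap, with the tool about 25° ahead of vertical and the line along the tube's axis.

```bash
cat >> h.py <<'E'
az=-.046;A=np.array([.5107,-.0043,0]);e=np.array([np.cos(az),np.sin(az),0]);k=np.array([0,0,1.]);d=(k-e)/2**.5
m=A+.036*e+.122*k
E
python3 - <<'E'
from h import *
np.set_printoptions(precision=3,suppress=True)
q=tubeq(az,np.radians(25))
for f in(1,-1):
  for s in(.08,.09):print(f,planner.solve_ik(m+s*d,tubeq(az,np.radians(25),f)))
print(arm.get_q())
arm.move_ptp(m+.085*d,q); print(arm.get_q(),arm.get_t())
arm.movel(m+.03*d,speed=.1); print(arm.get_q(),arm.get_tcp_pos(),m,arm.get_t())
s=imaging.read_camera("scene");t=imaging.read_camera("top")
f=lambda c,u,v:cv2.resize(c["img"][v:v+120,u:u+100],None,fx=4,fy=4,interpolation=cv2.INTER_CUBIC)
cv2.imwrite("pics/appr.png",np.hstack([f(t,271,228),f(s,310,175)])[:,:,::-1])
E
```

```text
1 [-0.001  0.337 -0.217  2.485  2.102  0.198 -0.74 ]
1 [-0.021  0.313 -0.194  2.493  2.06   0.181 -0.701]
-1 [-0.159  0.332 -0.012  2.495  2.443  0.147  2.069]
-1 [-0.162  0.309 -0.014  2.501  2.349  0.136  2.16 ]
[ 1.033  0.296 -0.9    2.005  0.278  0.97   0.002]
[-0.01   0.325 -0.206  2.488  2.082  0.19  -0.722] 19.25
[ 0.086  0.453 -0.319  2.442  2.189  0.282 -0.806] [ 0.525 -0.005  0.143] [ 0.547 -0.006  0.122] 19.95
```

View pics/appr.png

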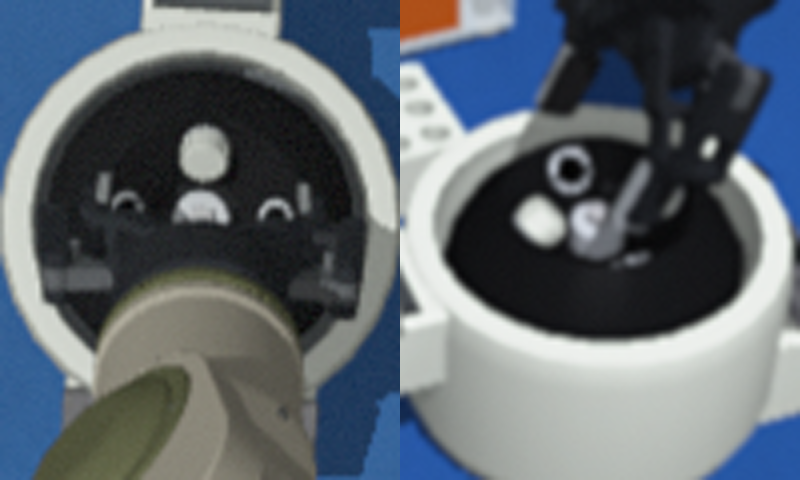

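Fingers straddle the far cap symmetrically (pads at 103 and 305, cap at 204 in the enlarged top view). Now grip and draw it out.

```bash
python3 - <<'E'
from h import *
np.set_printoptions(precision=3,suppress=True)
print(arm.movel(m+.005*d,speed=.04,threshold=6),arm.get_tcp_pos(),arm.get_force())
hand.grasp(50); print("w",arm.get_width(),arm.get_gripper_force(),arm.get_force(),arm.get_t())
arm.movel(m+.017*d,speed=.03); print("w",arm.get_width(),arm.get_gripper_force(),arm.get_force())
s=imaging.read_camera("scene");t=imaging.read_camera("top")
f=lambda c,u,v:cv2.resize(c["img"][v:v+120,u:u+100],None,fx=4,fy=4,interpolation=cv2.INTER_CUBIC)
cv2.imwrite("pics/grip.png",np.hstack([f(t,271,228),f(s,310,175)])[:,:,::-1])
E
```

```text
False [ 0.543 -0.006  0.125] [-0.069 -0.805 -0.003]
w 0.019177910730967668 48.66197168827057 [-2.424 -0.124  4.563] 21.4583
w 0.018986520215228724 48.86834800243378 [-0.349 -0.335  0.051]
```

View pics/grip.png

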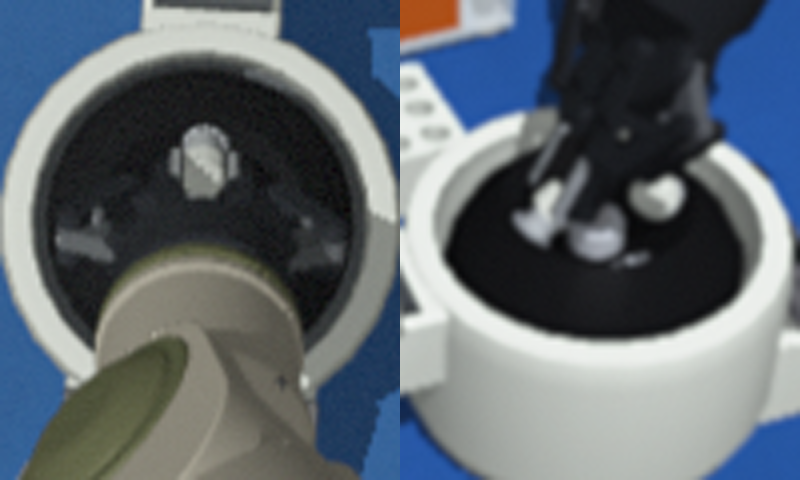

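Grip shows the cap between the pads at (205,165), with something pale behind it at (205,135) that looks like the emerging tube body. I'll draw further and check again.

```bash
python3 - <<'E'
from h import *
np.set_printoptions(precision=3,suppress=True)
arm.movel(m+.080*d,speed=.06); print("w",arm.get_width(),arm.get_gripper_force(),arm.get_force(),arm.get_q(),arm.get_t())
s=imaging.read_camera("scene");t=imaging.read_camera("top")
f=lambda c,u,v:cv2.resize(c["img"][v:v+120,u:u+100],None,fx=4,fy=4,interpolation=cv2.INTER_CUBIC)
cv2.imwrite("pics/out.png",np.hstack([f(t,271,228),f(s,310,150)])[:,:,::-1])
for tl in(-20,-10,0):
  for a in(-.046,-.3,-.6): print(tl,a,planner.solve_ik([.54,-.208,.26],tubeq(a,np.radians(tl))))
E
```

```text
w 0.01889453723054643 48.83652091026306 [-0.216 -0.306 -0.205] [ 0.005  0.338 -0.225  2.485  2.093  0.201 -0.731] 23.3083
-20 -0.046 [ 0.854  0.773 -1.1    1.646  0.579  1.508  1.138]
-20 -0.3 [ 0.891  0.779 -1.1    1.635  0.52   1.478  0.944]
-20 -0.6 [ 0.941  0.776 -1.1    1.64   0.454  1.416  0.715]
-10 -0.046 [ 0.917  0.686 -1.099  1.754  0.595  1.292  1.155]
-10 -0.3 [ 0.937  0.689 -1.099  1.748  0.561  1.275  0.937]
-10 -0.6 [ 0.965  0.688 -1.099  1.751  0.524  1.241  0.679]
0 -0.046 [ 0.984  0.604 -1.098  1.868  0.618  1.061  1.16 ]
0 -0.3 [ 0.984  0.604 -1.098  1.868  0.618  1.061  0.906]
0 -0.6 [ 0.984  0.604 -1.098  1.868  0.618  1.061  0.606]
```

View pics/out.png

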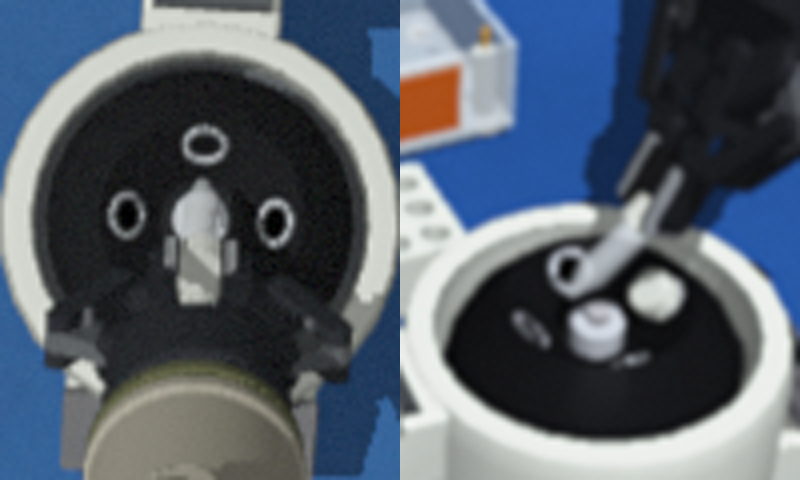

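The tube is out, held by the cap, with the far hole empty at (205,145). I'll lift it and turn it upright in stages, watching the tilt.

```bash
python3 - <<'E'
from h import *
np.set_printoptions(precision=3,suppress=True)
P=[([.50,-.01,.23],15,az),([.50,-.05,.29],5,az),([.52,-.13,.29],-8,az),([.541,-.208,.25],-20,az)]
for p,tl,a in P:
    try: arm.movel(p,tubeq(a,np.radians(tl)),speed=.07)
    except arm.MotionError as x: print("ERR",p,x); break
    z=R.from_quat(np.array(arm.get_eef_rot())[[1,2,3,0]]).as_matrix()[:,2]
    print(arm.get_tcp_pos(),z,arm.get_q(),arm.get_width(),arm.get_t())
s=imaging.read_camera("scene");t=imaging.read_camera("top")
u,v=np.round(proj(s,arm.get_tcp_pos())).astype(int)
f=lambda c,u,v:cv2.resize(c["img"][v:v+120,u:u+100],None,fx=4,fy=4,interpolation=cv2.INTER_CUBIC)
print(u,v,proj(t,arm.get_tcp_pos()))
cv2.imwrite("pics/up.png",np.hstack([f(t,360,220),f(s,u-50,max(v-50,0))])[:,:,::-1])
E
```

```text
ERR [0.5, -0.01, 0.23] the arm cannot follow that straight line within its joint ranges
371 204 [320.421 291.404]
```

View pics/up.png

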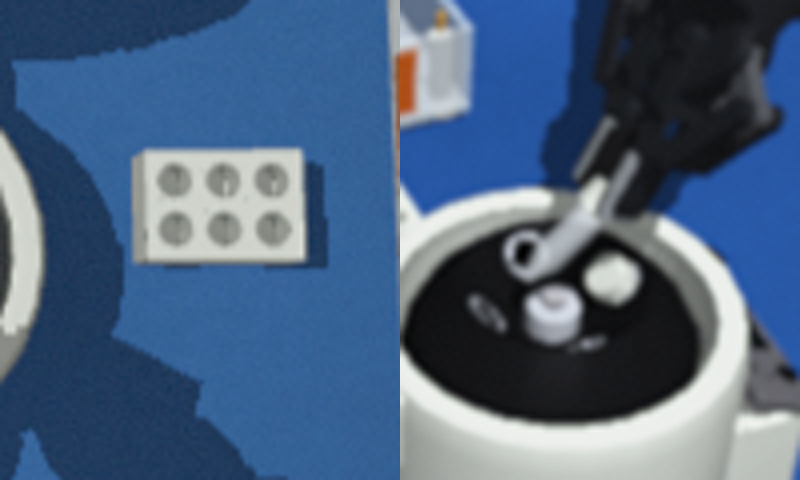

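```bash
python3 - <<'E'
from h import *
np.set_printoptions(precision=3,suppress=True)
c=arm.get_tcp_pos(); q=tubeq(az,np.radians(25))
for dz in(.12,.09,.06,.04):
    try: arm.movel([c[0]+.01,c[1],c[2]+dz],speed=.1); print("up",dz,arm.get_q()); break
    except arm.MotionError as x: print(dz,x)
q0=np.array(arm.get_q())
for a in(az,-.3,-.6):
  for p,tl in(([.50,-.02,.30],15),([.50,-.05,.30],5),([.52,-.13,.29],-8)):
    print(a,tl,planner.solve_ik(p,tubeq(a,np.radians(tl))))
E
```

```text
0.12 the arm cannot follow that straight line within its joint ranges
0.09 the arm cannot follow that straight line within its joint ranges
0.06 the arm cannot follow that straight line within its joint ranges
0.04 the arm cannot follow that straight line within its joint ranges
-0.046 15 [ 0.792  0.288 -1.083  2.152  0.547  0.665  0.879]
-0.046 5 [ 0.813  0.38  -1.09   2.031  0.467  0.895  1.004]
-0.046 -8 [ 0.851  0.571 -1.096  1.832  0.499  1.221  1.097]
-0.3 15 [ 0.74   0.295 -1.087  2.146  0.635  0.731  0.516]
-0.3 5 [ 0.798  0.381 -1.09   2.03   0.491  0.911  0.721]
-0.3 -8 [ 0.87   0.572 -1.096  1.831  0.471  1.204  0.875]
-0.6 15 [ 0.228  0.199 -0.498  2.145  0.462  0.699  0.379]
-0.6 5 [ 0.779  0.387 -1.091  2.024  0.514  0.938  0.391]
-0.6 -8 [ 0.895  0.568 -1.096  1.836  0.44   1.172  0.612]
```

I need forward kinematics to vet the joint-space path, so I'll identify it from IK samples (no motion).

```bash
cat > fk.py <<'E'
import numpy as np, json, os
from scipy.spatial.transform import Rotation as R
AX="zyzyzyz"
def fk(q,par,sg,all=False):
    t=np.zeros(3);r=R.identity();pts=[]
    for i in range(7):
        r=r*R.from_euler(AX[i],sg[i]*q[i]); t=t+r.apply(par[3*i:3*i+3]); pts.append(t)
    r=r*R.from_euler('z',par[21])
    return (t,r,pts) if all else (t,r)
E
python3 - <<'E'
from h import *; from fk import *; import itertools
from scipy.optimize import least_squares
rng=np.random.default_rng(0); S=[]
while len(S)<40:
    p=[rng.uniform(.4,.75),rng.uniform(-.4,.4),rng.uniform(.1,.45)];q=tubeq(rng.uniform(-1,1),rng.uniform(-.8,.4))
    j=planner.solve_ik(p,q)
    if j is not None: S.append((np.array(j),np.array(p),R.from_quat(np.array(q)[[1,2,3,0]])))
best=None
for s in itertools.product((1,-1),repeat=3):
    sg=[-1,1,s[0],1,s[1],1,s[2]]
    def res(x):
        o=[]
        for j,p,r in S: t,rr=fk(j,x,sg); o+=[*(t-p)*3,*(rr.as_matrix()-r.as_matrix())[:,1:].ravel()]
        return o
    for c7 in(0,1.6,3.1,-1.6):
        x0=np.zeros(22);x0[[2,8,14,20]]=[.3,.4,.4,.3][0:4];x0[21]=c7
        l=least_squares(res,x0,max_nfev=15)
        if best is None or l.cost<best[0]: best=(l.cost,sg,l.x)
    if best[0]<1e-4:break
print(best[0],best[1],np.round(best[2],4).tolist())
json.dump([list(map(int,best[1])),best[2].tolist()],open("fk.json","w"))
E
```

```text
9.070478798758021e-21 [-1, 1, -1, 1, -1, 1, -1] [-0.0, 1.9806, 0.2836, -0.0, -2.0105, -0.6028, 0.0, -0.1027, 1.2497, 0.0, 0.0763, -0.0076, -0.0, -0.1461, 0.4498, -0.0, 0.1458, 0.1214, -0.0, -0.0, 0.2053, 1.5708]
```

```bash
python3 - <<'E'
from h import *; from fk import *
from scipy.optimize import least_squares
np.set_printoptions(precision=3,suppress=True,linewidth=140)
sg,par=json.load(open("fk.json"));par=np.array(par)
lo=np.array([-2.57,-.35,-1.29,.11,-1.05,.11,-2.63])+.02;hi=np.array([2.57,1.97,1.29,2.56,4.19,1.86,2.63])-.02
q0=np.array(arm.get_q());t0,r0=fk(q0,par,sg);print(t0,arm.get_tcp_pos())
a=r0.inv().apply(d)   # tube axis in tool frame
def ik(p,q,seed):
    Rt=R.from_quat(np.array(q)[[1,2,3,0]])
    def f(x):
        t,r=fk(x,par,sg); return np.r_[(t-p)*5,(Rt.inv()*r).as_rotvec(),.003*(x-seed)]
    l=least_squares(f,np.clip(seed,lo+1e-3,hi-1e-3),bounds=(lo,hi)); return l.x,np.linalg.norm(f(l.x)[:6])
rng=np.random.default_rng(1);out=[]
for n in range(150):
    p=np.array([rng.uniform(.47,.55),rng.uniform(-.12,.03),rng.uniform(.22,.33)]);tl=rng.uniform(-20,20);az_=rng.uniform(-.7,.2)
    x,e_=ik(p,tubeq(az_,np.radians(tl)),q0+rng.normal(0,.4,7))
    if e_>.01: continue
    T=[fk(q0+(x-q0)*u,par,sg) for u in np.linspace(0,1,21)]
    tip=np.array([t for t,_ in T]);ax=np.array([r.apply(a) for _,r in T]);bot=tip-.053*ax
    tilt=np.degrees(np.arccos(ax[:,2]))
    zdrop=(bot[0,2]-bot[:,2]).max()
    score=max(tilt.max()-46,0)*.5+max(zdrop,0)*1e3+100*max(np.abs(bot[:8,:2]-bot[0,:2]).max()-.05,0)+np.abs(x-q0).max()+100*max(tip[:,0].max()-.57,0)
    out.append((score,tilt[[5,10,15,20]],tilt.max(),zdrop,p,tl,az_,x,tip[[5,10,15]]))
out.sort(key=lambda o:o[0])
for o in out[:3]: print(*o)
json.dump(out[0][7].tolist(),open("wp.json","w"))
E
```

```text
[ 0.49  -0.003  0.178] [ 0.49  -0.003  0.178]
1.5138536822675124 [45.794 44.754 42.21  39.046] 45.794441053556426 0.0 [ 0.485 -0.02   0.239] 19.0109251430777 -0.1820304429120556 [ 0.097  0.219 -0.293  2.339  0.579  0.33   0.683] [[ 0.501 -0.024  0.197]
 [ 0.501 -0.036  0.212]
 [ 0.493 -0.036  0.225]]
1.6779400530015336 [46.184 44.185 39.616 34.88 ] 46.20156339408193 0.0 [ 0.501 -0.095  0.228] 14.848057860149943 0.08154486178809628 [ 0.974  0.497 -1.191  2.217  0.871  0.627  0.846] [[ 0.522 -0.037  0.183]
 [ 0.531 -0.07   0.19 ]
 [ 0.522 -0.092  0.202]]
1.8607954439875687 [46.379 45.008 41.697 38.946] 46.37873079254158 0.0 [ 0.544 -0.109  0.237] 18.91329642044957 0.12192617600976485 [ 0.96   0.502 -1.125  2.165  0.877  0.56   0.94 ] [[ 0.529 -0.037  0.185]
 [ 0.548 -0.072  0.193]
 [ 0.551 -0.098  0.208]]
```

```bash
python3 - <<'E'
from h import *; import json
np.set_printoptions(precision=3,suppress=True)
arm.set_joints(json.load(open("wp.json"))); print(arm.get_tcp_pos(),arm.get_width(),arm.get_t())
a=-.182
for p,tl in[([.50,-.03,.27],12),([.50,-.06,.29],3),([.52,-.13,.29],-8),([.541,-.208,.25],-20)]:
    try: arm.movel(p,tubeq(a,np.radians(tl)),speed=.06)
    except arm.MotionError as x: print("ERR",p,x); break
    print(arm.get_tcp_pos(),arm.get_q(),arm.get_width(),arm.get_t())
s=imaging.read_camera("scene");t=imaging.read_camera("top")
u,v=np.round(proj(s,arm.get_tcp_pos())).astype(int)
f=lambda c,u,v:cv2.resize(c["img"][v:v+120,u:u+100],None,fx=4,fy=4,interpolation=cv2.INTER_CUBIC)
print(u,v,proj(s,np.array(arm.get_tcp_pos())-[0,0,.053]))
cv2.imwrite("pics/up2.png",np.hstack([f(t,360,220),f(s,u-50,max(v-50,0))])[:,:,::-1])
E
```

```text
[ 0.485 -0.02   0.238] 0.018690853377862277 24.8667
[ 0.499 -0.03   0.269] [ 0.277  0.232 -0.442  2.179  0.309  0.574  0.998] 0.01881157964965195 25.625
[ 0.5  -0.06  0.29] [ 0.377  0.272 -0.471  2.042  0.187  0.814  1.187] 0.019484103163469376 26.375
[ 0.52 -0.13  0.29] [ 0.458  0.396 -0.438  1.854  0.165  1.071  1.338] 0.01898340539904689 27.7417
[ 0.541 -0.208  0.25 ] [ 0.497  0.582 -0.384  1.671  0.199  1.284  1.433] 0.019133045078384512 29.3917
308 127 [308.541 148.789]
```

View pics/up2.png

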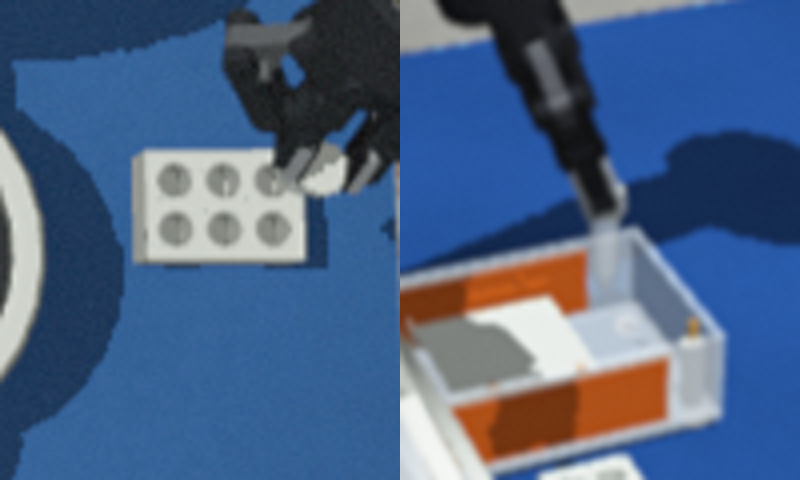

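The tube hangs vertical in the scene view (cap at (607,200), bottom at (605,290), within about 2°). It is over the rack, and the rack hasn't moved. Handing in.

```bash
python3 - <<'E'
from h import *
arm.pause(.5); print(np.abs(arm.get_joint_vel()).max(),arm.get_gripper_force(),arm.get_width(),arm.get_t()); print(order.hand_in())
E
```

```text
0.0021808296201743646 48.86163353919983 0.018866258194458467 29.9917
the job is handed in; nothing more can be done
None
```

The job is handed in at about 30 s, with no verdict returned: the rack stands released in the gap, and the gripper is holding the spun tube upright and still above it, its bottom roughly 0.2 m above the bench.

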